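# Pack the capped paint pots from the catch tray

## Task

The capping machine has delivered two lidded paint pots onto its sloping catch tray: take both out and stand them upright on the floor of the plywood tote, next to the pot already packed there. Set them down gently rather than dropping them, keep the packed pot standing in the tote, and leave the pot that has no lid where it is on the tray.

Things in the scene. Friction and masses are not known exactly. Their poses are not given: they have to be found in the camera images.
- pot_a_center (a point): a lidded paint pot (round, 44 mm across the grey body, 46 mm across the white lid that makes up the top 14 mm, 50 mm tall, about 70 g, rigid plastic, closed). The point is its centre, half-way up on its axis; z runs along its axis towards the lid. At the start it stands square on the sloping catch tray, in one of the three places, leaning with the slope.
- pot_b_center (a point): a lidded paint pot (round, 44 mm across the grey body, 46 mm across the white lid that makes up the top 14 mm, 50 mm tall, about 70 g, rigid plastic, closed). The point is its centre, half-way up on its axis; z runs along its axis towards the lid. At the start it stands on the catch tray as well, in another of the three places.
- pot_open_center (a point): the pot without a lid: an open round grey cup, 44 mm across, 44 mm tall, standing in the remaining place on the catch tray. The point is its centre, half-way up. It is to stay there.
- pot_packed_center (a point): a third lidded pot, just like the two others, already standing loose in the tote, anywhere along its middle. The point is its centre, half-way up.
- capper: the capping machine, fixed to the bench. Origin: on the bench under its cabinet; its front, with the catch tray, looks along its own -x; z up. Cabinet: x from -100 to +150 mm, y -160 to +160, 258 mm tall; a clear tube of lids and a drive housing on top reach 390 mm. The three pots stand around y = -82, 0 and +82 mm, centres at about x = -233, z = 83 mm.
- tray (a point): middle of the lower end of the catch tray's upper face (machine's axes). The steel tray climbs from here towards the cabinet (+x) at 30 degrees from level, 165 mm long, 280 mm wide inside (y), with a 14 mm lip here and 22 mm end walls. The pots stand square on it, by the lip, their axes leaning 30 degrees from vertical towards the machine's -x.
- hood (a point): middle of the lower front edge of the delivery hood over the tray (machine's axes). The hood reaches 110 mm back to the cabinet (+x), 140 mm to each side (y) and 50 mm up; buttons on its face stand out 7 mm. A gripper coming straight down on a pot meets it; one coming along the pot's own leaning axis clears it.
- tote: the open plywood tote, fixed to the bench for the episode. Origin: centre of its underside; x along its length, y across, z up. Outside 340 x 240 x 60 mm (x, y, z), walls and floor 6 mm thick: inner floor 6 mm above the origin, 328 x 228 mm. A pot standing in it has its centre 31 mm above the origin.
Not all that is in view belongs to the job. What is shaped like the part that bears pot_b_center but pink or purple is not meant.

How it is judged:
By the outcome, as a careful person would: the job done as asked, in the order asked, and still so for the second after the job is handed in, with the robot touching nothing.
It also fails if it takes over 58 s, if anything falls off the work surface, if the arm or the gripper's body presses on something with over 40 N, if the wrist force passes 120 N, or if a joint passes its speed limit or range.

## Robot

A 7-joint arm with a two-finger parallel gripper is mounted at the origin on the work surface. World frame = base frame: x ahead of the robot, y to its left, z up, the work surface at z = 0. Lengths are in m, angles in rad, forces in N, time in s.
With the tool pointing down it reaches from about 0.4 to 0.85 m from the base axis. Payload 6.9 kg.
Tool frame: the origin (TCP) lies at the very end of the fingers, on their centre line; the grasp point (between the pads) lies 19 mm behind it; z points along the fingers, y is the direction in which the jaws open and shut (so a half turn about z gives the same grasp; the last joint's range is limited). The gripper opens to 85 mm and grips with 20 to 120 N. Pads are 22 mm wide; open, the fingers measure 114 mm over their backs; the gripper's body (76 mm by 85 mm) begins 54 mm behind the grasp point. The pads swing forward as they close: fully open they stand 13 mm farther back than shut.
Start: joints at [1.218, 0.507, -0.238, 1.5, 0.126, 1.149, -0.155], TCP at [0.276, -0.561, 0.231] pointing down, gripper open.
Joint ranges: [-3.08, 3.08], [-0.24, 2.05], [-1.43, 1.35], [0, 2.5], [-1.52, 4.66], [0.17, 1.96], [-2.89, 2.89]. Speed limits (rad/s): [2.39, 2.39, 3.14, 3.14, 3.14, 3.14, 3.14].

## Interface

Orientations are given as a unit quaternion [x, y, z, w].
In Python, from bench import manip gives the robot as it stands.
- The arm moves only by the shell command python3 -m handwheel 'ROWS' [FORCE]. ROWS is JSON, a list of rows, each an object with "slide": the shift along the tool's x, y, z in m, a list of three; "angular": the turn, a rotation vector about the tool's x, y, z in rad, a list of three; "hand": the closure, from 0 (fully open) to 1 (shut). A call has 1 to 12 rows; each row shifts and turns the commanded pose from where the row before left it, along the tool's axes as they then stand; what a row does not reach is not made up. A row lasts 1/8 s, in which the tool goes at most 62.5 mm and 10.7 degrees, less where a joint would pass 70% of its speed; a pose out of reach is approached as far as the arm can. A call is refused whole if a number of a shift passes 0.0625 or a number of a turn 0.188, either way. A call with a gripper value outside its range is refused whole. The fingers move at their own pace and stop on an object; FORCE is the grip in N (left out, the last holds). Time passes only in rows, so rows that do not move let the fingers close. It gives the time, the measured TCP pose, the force and the opening at its end, in the units of the state.
- manip.get_obs(): the state, without advancing time (a new reading comes with each control period).
- manip.capture(name): name is "scene" or "top" or "wrist"; returns the picture (384x512x3 uint8, red, green, blue); there is no depth.
- manip.camera_model(name): a dict with "fx", "fy", "cx", "cy" (pixels), "rvec" (rotation vector, rad) and "tvec" (3), from world to camera coordinates, as OpenCV has them. Camera axes: x right, y down, z forward; pixel columns grow to the right and rows downward; lengths in m; the calibration is good to about 2 mm. A picture is of the moment at which its call begins: read the wrist's pose just before it. camera_model takes no time and is no camera call; for the wrist camera it gives the pose at the moment of the call.
- manip.hand_in(): hands the job in, once; it reports no verdict.
Trained networks look in the newest picture that a camera, given by its name, has taken for a name from the list of things; names that differ only in an ending like _2 or _b are one class to them, and where a whole thing is asked for, a point or a joint stands for the part that bears it (a point fixed in the world has none). Each returns a list of dicts, best first, with "score" (0 to 1); they miss things now and then, are a little off and sometimes report something else, mostly with a low value. They report only what shows in the picture. A call takes as long as a camera call. They do not tell look-alikes from the thing itself.
- manip.regions_of(target, camera): "mask" (384x512 bool, what is visible of it) and "bbox" ([left, top, right, bottom] in pixels, round what is visible of it).
The state is a dict: "t": time; "joint_positions": joint angles; "joint_velocities": joint speeds; "joint_torque": joint torques, N m; "tcp_pos": TCP position; "ee_rot": TCP orientation; "contact_force": force on the tool from outside, world axes, zero at the start; "wrist_torque": the same for the moment, N m; "width": finger opening in m.
Only numpy, scipy, OpenCV 4.12 (cv2) and the standard library are available. Lean on these libraries where they do the work, as an engineer would, in place of code of your own. Each camera call takes 0.05 s, during which the arm holds its last target. There are 200 camera calls.

## Working session

There is one attempt and no reset: what is moved stays moved. The work goes in short steps, Python scripts to look and compute and a shell command to move; the robot and the scene stay as the last step left them, time stands still between calls to the robot, and variables do not carry over. Pictures are saved under pics/ and viewed, about 8 in all and at most 12, crops included, and the job is handed in when it is done.

```bash
mkdir -p pics; ls; cat > h.py <<'E'
from bench import manip
import numpy as np, cv2
from scipy.spatial.transform import Rotation as R
def cam(n):
    m=manip.camera_model(n); K=np.array([[m['fx'],0,m['cx']],[0,m['fy'],m['cy']],[0,0,1]])
    return K,R.from_rotvec(np.array(m['rvec']).ravel()).as_matrix(),np.array(m['tvec']).ravel()
def proj(n,P):
    K,Rm,t=cam(n); q=(np.atleast_2d(P)@Rm.T+t)@K.T; return q[:,:2]/q[:,2:]
def ray(n,uv):
    K,Rm,t=cam(n); d=Rm.T@np.linalg.inv(K)@np.array([uv[0],uv[1],1.]); return -Rm.T@t,d/np.linalg.norm(d)
def onz(n,uv,z):
    o,d=ray(n,uv); return o+d*(z-o[2])/d[2]
def save(n,f):
    im=manip.capture(n); cv2.imwrite(f,im[:,:,::-1]); return im
E
python3 - <<'E'
from h import *
a=save('scene','pics/s0.png');b=save('top','pics/t0.png')
cv2.imwrite('pics/both.png',cv2.vconcat([cv2.resize(np.hstack([a,b])[:,:,::-1],(800,300))]))
for n in ['scene','top']:
    print(n,ray(n,(256,192)))
    for t in ['pot_a_center','pot_open_center','tote','capper','tray','hood']:
        for r in manip.regions_of(t,n)[:6]: print(t,round(r['score'],2),r['bbox'],int(r['mask'].sum()))
print(manip.get_obs())
E
```

```text
pics
scene (array([1.06720368, 0.02371494, 0.8034393 ]), array([-0.61627077, -0.14192697, -0.77463997]))
pot_a_center 0.59 [228.7, 205.4, 251.4, 232.6] 473
pot_open_center 0.86 [230.8, 155.3, 252.6, 177.8] 326
pot_open_center 0.69 [381.3, 226.4, 402.0, 252.7] 415
tote 0.84 [334.8, 180.2, 489.2, 324.2] 14971
tote 0.31 [379.1, 227.4, 403.3, 252.3] 444
capper 0.98 [27.6, 84.0, 250.1, 271.9] 29814
tray 0.73 [29.3, 81.2, 247.3, 271.7] 29546
hood 0.63 [25.6, 76.9, 247.6, 273.1] 30027
top (array([ 0.38185547, -0.06370808,  1.33812097]), array([ 0.1084423 , -0.00157208, -0.9941015 ]))
pot_a_center 0.68 [272.4, 165.3, 289.5, 180.3] 263
pot_open_center 0.58 [285.8, 220.7, 303.7, 238.0] 278
tote 0.89 [86.5, 114.5, 203.4, 252.4] 10256
capper 0.57 [268.2, 94.9, 460.7, 249.4] 20512
tray 0.75 [267.0, 100.7, 459.3, 255.0] 20195
hood 0.97 [266.5, 94.8, 461.6, 253.1] 20272
{'t': 0.7, 'joint_positions': array([ 1.21849566,  0.50745872, -0.23759305,  1.5001705 ,  0.1257112 ,
        1.14889967, -0.15478944]), 'joint_velocities': array([ 0.00145488, -0.0006792 , -0.00101703, -0.00018936,  0.0015333 ,
       -0.0004768 ,  0.00092478]), 'joint_torque': array([ 3.62791880e-04, -6.20186877e+01, -2.18422025e+00, -2.49923283e+01,
        1.39202431e-02,  2.13607935e-03, -5.47915113e-05]), 'tcp_pos': array([ 0.27620856, -0.56066104,  0.23131059]), 'ee_rot': array([9.73918551e-01, 2.26897895e-01, 2.36310009e-06, 2.11984930e-05]), 'contact_force': array([-0.16020851, -0.19972874, -0.05661663]), 'wrist_torque': array([-0.0452764 , -0.03104815,  0.01665516]), 'width': 0.08550185040368267}
```

View pics/t0.png

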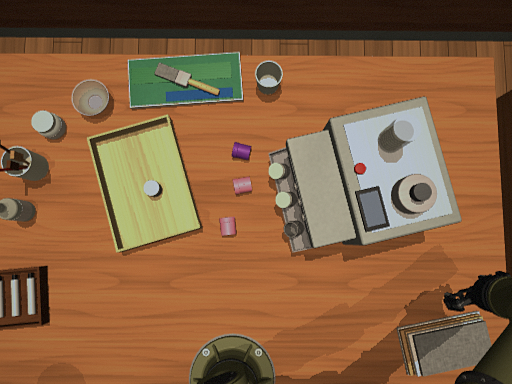

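View pics/s0.png

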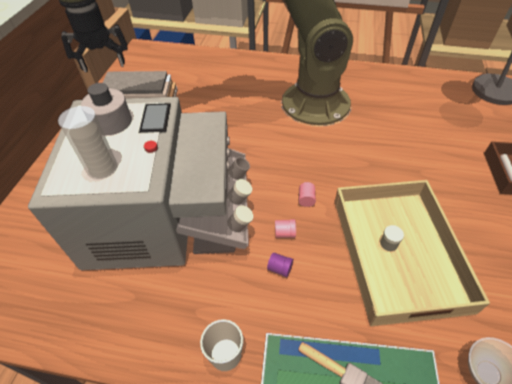

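The top view shows the white-lidded pots at about (277,172) and (285,200), and the open cup at (293,229). The packed pot is in the tote at (152,188). The pink and purple look-alikes lie on the bench at (242,151), (243,185) and (228,227), so they aren't meant. Next I'll fit the machine and tote poses and overlay them to check.

```bash
cat >> h.py <<'E'
from scipy.optimize import least_squares
def w(p,P):
    c,s=np.cos(p[2]),np.sin(p[2]); P=np.atleast_2d(P).astype(float); return np.c_[p[0]+c*P[:,0]-s*P[:,1],p[1]+s*P[:,0]+c*P[:,1],P[:,2]]
AX=np.array([-.5,0,.8660254])
E
cat > fit.py <<'E'
from h import *
C=np.array([[-.1,.16,.258],[.15,.16,.258],[.15,-.16,.258],[-.1,-.16,.258]])
uv=np.array([[331,121],[425,97],[460,222],[362,245]],float)
a=manip.capture('top'); 
f=lambda p:(proj('top',w(p,C))-uv).ravel()
# machine -x looks toward the tote (+y): +x axis = world -y
r=least_squares(f,[.4,-.5,-1.3]);print('capper',r.x,r.fun.round(1))
T=np.array([[-.17,-.12,.06],[.17,-.12,.06],[.17,.12,.06],[-.17,.12,.06]])
m=manip.regions_of('tote','top')[0]['mask'].astype(np.uint8)
bx=cv2.boxPoints(cv2.minAreaRect(np.argwhere(m)[:,::-1].astype(np.float32)));print(bx)
g=lambda p:(proj('top',w(p,T))-np.array([[121,250],[89,136],[168,116],[201,230]])).ravel()
t=least_squares(g,[.5,.3,.2]);print('tote',t.x,t.fun.round(1))
np.save('p.npy',[r.x,t.x])
# lids by colour in both
ims=[]
for n in ['top','scene']:
    im=manip.capture(n)[:,:,::-1].copy(); s=4; big=cv2.resize(im,None,fx=s,fy=s,interpolation=cv2.INTER_CUBIC)
    for y in (-.082,0,.082):
        th=np.linspace(0,2*np.pi,40); c=np.array([-.233,y,.083])
        for k,rad in ((.025,.023),(-.025,.022)):
            P=c+AX*k+rad*(np.cos(th)[:,None]*np.array([.866,0,.5])+np.sin(th)[:,None]*np.array([0,1,0]))
            cv2.polylines(big,[(proj(n,w(r.x,P))*s+s/2).astype(int)],True,(0,0,255) if k>0 else (0,255,0),1)
    x,y=(230,140) if n=='top' else (190,140)
    ims.append(big[y*s:(y+120)*s,x*s:(x+100)*s])
cv2.imwrite('pics/f0.png',np.hstack(ims))
E
python3 fit.py
```

```text
capper [ 0.54876638 -0.37545187 -1.33641527] [-2.8 -2.4  1.2 -0.7  2.3  0.8 -0.7  2. ]
[[ 83.566055 137.98114 ]
 [169.81133  113.33963 ]
 [202.83018  228.90564 ]
 [116.584915 253.54715 ]]
tote [0.55076689 0.24858921 0.31821424] [ 82.4 -24.8  79.5 -23.1 -80.   21.9 -80.2  21.9]
```

View pics/f0.png

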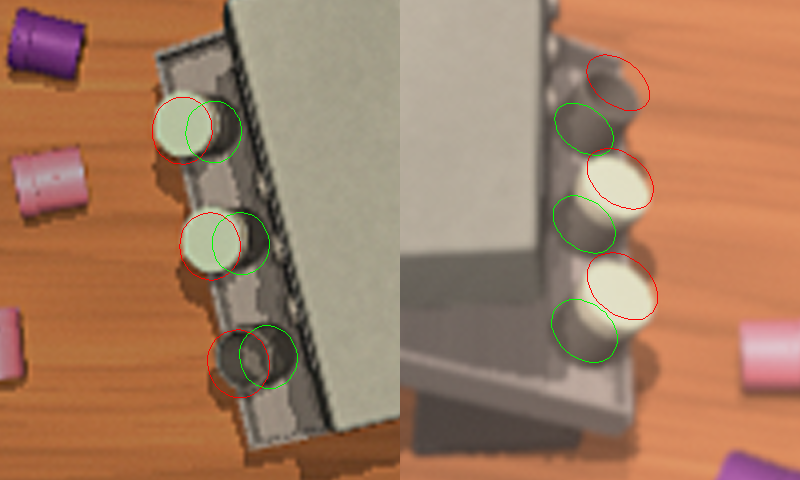

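```bash
cat > fit2.py <<'E'
from h import *
p=np.load('p.npy'); cap=p[0]
T=np.array([[-.17,.12,.06],[.17,.12,.06],[.17,-.12,.06],[-.17,-.12,.06]])
g=lambda q:(proj('top',w(q,T))-np.array([[121,250],[89,136],[168,116],[201,230]])).ravel()
t=least_squares(g,[.5,.3,.2]);print('tote',t.x,t.fun.round(1)); np.save('p.npy',[cap,t.x])
th=np.linspace(0,2*np.pi,60)
def lid(n,c,ax,e1,e2):
    P=np.vstack([c+ax*k+.023*(np.cos(th)[:,None]*e1+np.sin(th)[:,None]*e2) for k in (.025,.011)])
    h=cv2.convexHull(proj(n,P).astype(np.float32)); m=cv2.moments(h); return np.array([m['m10'],m['m01']])/m['m00'],h
Rz=R.from_euler('z',cap[2]).as_matrix()
ims={n:manip.capture(n) for n in('top','scene')}
def blob(n,guess):
    im=ims[n].astype(int); m=((im[:,:,0]>150)&(im[:,:,2]>125)&(im[:,:,0]-im[:,:,2]<60)).astype(np.uint8)
    N,l,s,c=cv2.connectedComponentsWithStats(m,connectivity=4)
    i=1+np.argmin([np.hypot(*(c[j]-guess))+(1e3 if s[j,4]<40 else 0) for j in range(1,N)])
    return c[i],s[i,4]
for nm,c0,ax in [('a',w(cap,[-.233,.082,.083])[0],Rz@AX),('b',w(cap,[-.233,0,.083])[0],Rz@AX),('pk',w(t.x,[0,0,.031])[0],np.array([0,0,1.]))]:
    e1=np.cross(ax,[.3,.9,0]);e1/=np.linalg.norm(e1);e2=np.cross(ax,e1)
    if nm=='pk': c0=onz('top',(152,188),.045); c0[2]=.031
    b={n:blob(n,lid(n,c0,ax,e1,e2)[0]) for n in ims}
    f=lambda c:np.r_[[lid(n,c,ax,e1,e2)[0]-b[n][0] for n in ims]].ravel()
    r=least_squares(f,c0,x_scale=.01,diff_step=1e-3)
    q=(r.x-np.r_[cap[:2],0])@Rz; Q=R.from_euler('z',t.x[2]).as_matrix();qt=(r.x-np.r_[t.x[:2],0])@Q
    print(nm,r.x.round(4),r.fun.round(2),'areas',[(b[n][1],cv2.contourArea(lid(n,r.x,ax,e1,e2)[1])) for n in ims],'machine',q.round(4),'tote',qt.round(4))
o=manip.get_obs(); print(o['t'],R.from_quat(o['ee_rot']).as_matrix().round(3))
print('axis',Rz@AX,'w +y mach',Rz[:,1])
E
python3 fit2.py
```

```text
tote [0.54795371 0.24963954 0.28989047] [-2.6  2.3 -0.1  1.3  2.1 -1.6  0.7 -2.1]
a [ 0.58   -0.1301  0.0879] [ 0.96 -0.18  0.82  0.04] areas [(np.int32(189), 233.86588605656289), (np.int32(304), 306.57775452546775)] machine [-0.2314  0.0873  0.0879] tote [-0.0779 -0.373   0.0879]
b [ 0.5079 -0.148   0.0956] [ 0.16 -0.03  0.14  0.01] areas [(np.int32(255), 240.1928512812592), (np.int32(245), 272.5116037246771)] machine [-0.2307  0.013   0.0956] tote [-0.1521 -0.3696  0.0956]
pk [0.5338 0.234  0.0334] [0.18 0.02 0.14 0.  ] areas [(np.int32(203), 224.11195279215463), (np.int32(278), 320.2853222847916)] machine [-0.5962  0.127   0.0334] tote [-0.0181 -0.011   0.0334]
1.0 [[ 0.897  0.442 -0.   ]
 [ 0.442 -0.897  0.   ]
 [ 0.    -0.    -1.   ]]
axis [-0.1161205   0.48632914  0.8660254 ] w +y mach [0.97265827 0.23224101 0.        ]
```

```bash
cat >> h.py <<'E'
def plan(pos,Rt,n,start=None):
    "constant tool-frame rows (slide, then turn) from the present or given pose"
    o=manip.get_obs()
    p0,R0=(np.array(o['tcp_pos']),R.from_quat(o['ee_rot'])) if start is None else start
    a=(R0.inv()*Rt).as_rotvec()/n
    M=sum((R0*R.from_rotvec(a*k)).as_matrix() for k in range(n))
    s=np.linalg.solve(M,np.array(pos)-p0)
    print(n,'rows slide',s.round(4),'ang',a.round(4),'|s|',np.linalg.norm(s).round(3),'|a|',np.linalg.norm(a).round(3))
    return np.array(pos),Rt
def tool(z,y):
    z=np.array(z)/np.linalg.norm(z); y=y-z*np.dot(y,z); y=y/np.linalg.norm(y); return R.from_matrix(np.c_[np.cross(y,z),y,z])
E
python3 - <<'E'
from h import *
p=np.load('p.npy');cap=p[0];Rz=R.from_euler('z',cap[2]).as_matrix()
o=manip.get_obs();R0=R.from_quat(o['ee_rot'])
s=plan([.30,-.45,.35],R.from_rotvec([0,0,.5])*R0,4)
s=plan([.40,-.15,.35],tool([0,0,-1],Rz[:,1]),8,s)
mid=w(cap,[-.233,.041,.083])[0]+.17*Rz@AX;print(mid)
s=plan(mid,tool(-Rz@AX,Rz[:,1]),5,s)
m=manip.camera_model('wrist');K,Rm,t=cam('wrist')
print('cam in tool',R0.inv().apply(-Rm.T@t-o['tcp_pos']),(R0.inv().as_matrix()@Rm.T).round(3),m['fx'])
E
```

```text
4 rows slide [ 0.0216 -0.0187 -0.0297] ang [ 0.    -0.    -0.125] |s| 0.041 |a| 0.125
8 rows slide [0.0406 0.0032 0.    ] ang [-0.     -0.     -0.1059] |s| 0.041 |a| 0.106
[ 0.51479272 -0.05662466  0.23022432]
5 rows slide [0.0177 0.0267 0.021 ] ang [ 0.     -0.1047  0.    ] |s| 0.038 |a| 0.105
cam in tool [ 0.08223937 -0.00048759 -0.14347439] [[ 0.    -0.947 -0.32 ]
 [ 1.     0.    -0.001]
 [ 0.001 -0.32   0.947]] 294.9887509472456
```

```bash
python3 -m handwheel '[{"slide":[0.0216,-0.0187,-0.0297],"angular":[0,0,-0.125],"hand":0},{"slide":[0.0216,-0.0187,-0.0297],"angular":[0,0,-0.125],"hand":0},{"slide":[0.0216,-0.0187,-0.0297],"angular":[0,0,-0.125],"hand":0},{"slide":[0.0216,-0.0187,-0.0297],"angular":[0,0,-0.125],"hand":0},{"slide":[0.0406,0.0032,0],"angular":[0,0,-0.106],"hand":0},{"slide":[0.0406,0.0032,0],"angular":[0,0,-0.106],"hand":0},{"slide":[0.0406,0.0032,0],"angular":[0,0,-0.106],"hand":0},{"slide":[0.0406,0.0032,0],"angular":[0,0,-0.106],"hand":0},{"slide":[0.0406,0.0032,0],"angular":[0,0,-0.106],"hand":0},{"slide":[0.0406,0.0032,0],"angular":[0,0,-0.106],"hand":0},{"slide":[0.0406,0.0032,0],"angular":[0,0,-0.106],"hand":0},{"slide":[0.0406,0.0032,0],"angular":[0,0,-0.106],"hand":0}]' 40
python3 - <<'E'
from h import *
p=np.load('p.npy');cap=p[0];Rz=R.from_euler('z',cap[2]).as_matrix()
mid=w(cap,[-.233,.041,.083])[0]+.17*Rz@AX
plan(mid,tool(-Rz@AX,Rz[:,1]),5);print(manip.get_obs()['joint_positions'])
E
```

```text
t: 2.5
tcp_pos: [0.3998, -0.1484, 0.3502]
ee_rot: [0.618, 0.786, 0.0, 0.0]
contact_force: [0.6, -0.1, 0.4]
width: 0.0854
5 rows slide [0.0173 0.0267 0.0211] ang [ 0.0003 -0.1047  0.0009] |s| 0.038 |a| 0.105
[ 0.91018727  0.13235861 -0.70814251  1.75179267  0.08949217  1.28965345
  0.42040852]
```

```bash
python3 -m handwheel '[{"slide":[0.0173,0.0267,0.0211],"angular":[0,-0.1047,0.001],"hand":0},{"slide":[0.0173,0.0267,0.0211],"angular":[0,-0.1047,0.001],"hand":0},{"slide":[0.0173,0.0267,0.0211],"angular":[0,-0.1047,0.001],"hand":0},{"slide":[0.0173,0.0267,0.0211],"angular":[0,-0.1047,0.001],"hand":0},{"slide":[0.0173,0.0267,0.0211],"angular":[0,-0.1047,0.001],"hand":0},{"slide":[0,0,0],"angular":[0,0,0],"hand":0.3},{"slide":[0,0,0],"angular":[0,0,0],"hand":0.3}]'
cat > ov.py <<'E'
import sys
from h import *
cap=np.load('p.npy')[0]
im=manip.capture('wrist')
np.savez('wr.npz',im=im); 
for t in ['pot_a_center','pot_open_center']:
    for r in manip.regions_of(t,'wrist')[:4]: print(t,round(r['score'],2),r['bbox'],int(r['mask'].sum()))
big=im[:,:,::-1].copy();th=np.linspace(0,2*np.pi,60)
for y in (-.082,0,.082):
    c=np.array([-.233,y,.083])
    for k,rad in ((.025,.023),(-.025,.022)):
        P=c+AX*k+rad*(np.cos(th)[:,None]*np.array([.866,0,.5])+np.sin(th)[:,None]*np.array([0,1,0]))
        cv2.polylines(big,[proj('wrist',w(cap,P)).astype(int)],True,(0,0,255) if k>0 else (0,255,0),1)
cv2.imwrite(sys.argv[1],big); print(manip.get_obs()['width'],manip.get_obs()['joint_positions'])
E
python3 ov.py pics/w1.png
```

```text
t: 3.38
tcp_pos: [0.5151, -0.0588, 0.2304]
ee_rot: [0.6, 0.757, -0.16, 0.203]
contact_force: [0.1, -0.7, -0.7]
width: 0.0594
pot_a_center 0.92 [283.2, 151.6, 327.2, 201.1] 1802
pot_open_center 0.91 [121.8, 150.8, 176.7, 196.9] 1830
0.0597341200305303 [ 0.21475919  0.40484424 -0.70584427  1.92096869  0.83578739  1.20808189
 -0.67379383]
```

View pics/w1.png

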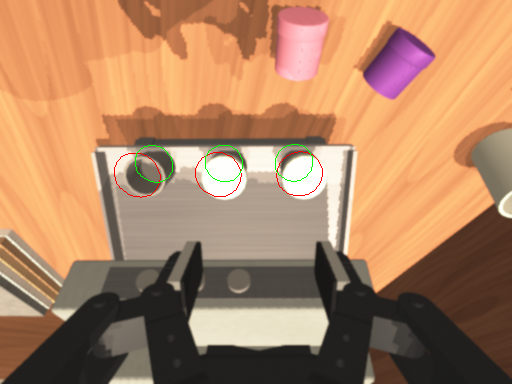

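The wrist view shows the lidded pots at (302,175) and (224,176) with solid white tops. The open cup at (147,175) is dark inside. The model overlay agrees within a few pixels, so I'll refine the two pots from here.

```bash
cat > ref.py <<'E'
from h import *
cap=np.load('p.npy')[0]; im=np.load('wr.npz')['im'];Rz=R.from_euler('z',cap[2]).as_matrix()
g=im.min(2); m=(g>225).astype(np.uint8); m=cv2.morphologyEx(m,cv2.MORPH_OPEN,np.ones((5,5),np.uint8))
N,l,s,c=cv2.connectedComponentsWithStats(m)
print([(s[i].tolist(),c[i].round(1).tolist()) for i in range(1,N) if s[i,4]>300 and s[i,1]<230])
th=np.linspace(0,2*np.pi,60);U=np.array([.866,0,.5])
def pred(u,y):
    q=np.array([-.233,y,.083])+u*U
    P=np.vstack([q+AX*k+.023*(np.cos(th)[:,None]*U+np.sin(th)[:,None]*np.array([0,1,0])) for k in(.025,.011)])
    h=cv2.convexHull(proj('wrist',w(cap,P)).astype(np.float32));M=cv2.moments(h);return np.array([M['m10'],M['m01']])/M['m00'],h
out=[]
for y0 in (.082,0):
    h0=pred(0,y0)[0]
    i=min([i for i in range(1,N) if s[i,4]>300],key=lambda i:np.hypot(*(c[i]-h0)))
    r=least_squares(lambda v:pred(*v)[0]-c[i],[0,y0],x_scale=.01,diff_step=1e-2)
    print(h0,'->',c[i],s[i],'model area',cv2.contourArea(pred(*r.x)[1]),cv2.boundingRect(pred(*r.x)[1]),'u,y',r.x.round(4),r.fun)
    out.append(w(cap,np.array([-.233,r.x[1],.083])+r.x[0]*U)[0])
np.save('pots.npy',out);print(out)
A=Rz@AX;Rt=tool(-A,Rz[:,1])
for q in out:
    for d in (.08,-.005): plan(q+d*A,Rt,4)
E
python3 ref.py
```

```text
[([177, 149, 69, 50, 1904], [215.7, 173.0]), ([248, 148, 30, 23, 602], [261.5, 159.9]), ([283, 148, 59, 90, 2465], [315.8, 178.8])]
[299.12882161 172.72102685] -> [315.80365112 178.78985801] [ 283  148   59   90 2465] model area 1687.2238143964205 (292, 155, 48, 47) u,y [0.0067 0.0995] [ 4.45809746e-07 -7.36545616e-07]
[219.07407172 173.26697012] -> [215.71743697 173.04989496] [ 177  149   69   50 1904] model area 1691.805717586889 (192, 149, 47, 48) u,y [-0.0002 -0.0034] [-9.81473534e-08 -1.27404803e-07]
[array([ 0.5927557 , -0.13133346,  0.08633276]), array([ 0.49126586, -0.14941341,  0.08287751])]
4 rows slide [-0.0006  0.0148  0.0223] ang [-0.0003  0.0001 -0.0019] |s| 0.027 |a| 0.002
4 rows slide [-0.0006  0.0148  0.0436] ang [-0.0003  0.0001 -0.0019] |s| 0.046 |a| 0.002
4 rows slide [ 0.001  -0.011   0.0223] ang [-0.0003  0.0001 -0.0019] |s| 0.025 |a| 0.002
4 rows slide [ 0.001  -0.0109  0.0436] ang [-0.0003  0.0001 -0.0019] |s| 0.045 |a| 0.002
```

```bash
python3 - <<'E'
import numpy as np,cv2
im=np.load('wr.npz')['im'][135:215,185:345,::-1]
cv2.imwrite('pics/c1.png',cv2.resize(im,(800,400),interpolation=cv2.INTER_NEAREST))
g=im.astype(int)
for r in (30,36,42): print(r+135,' '.join(str(v) for v in g[r,:,0][10:150]))
E
```

```text
165 228 229 229 230 230 230 230 230 228 224 226 240 248 250 251 251 251 251 251 251 251 251 251 252 252 252 252 252 252 252 252 252 252 252 252 252 252 252 252 252 252 252 252 252 250 241 211 148 101 77 77 124 190 228 234 235 234 235 235 234 235 235 235 235 235 235 235 235 235 235 235 235 235 235 236 235 235 235 235 235 235 235 231 212 164 116 75 62 71 90 117 168 225 247 251 252 252 252 252 252 252 252 252 252 252 252 252 252 252 252 252 252 252 252 252 252 252 252 252 252 252 252 252 252 252 252 251 247 238 229 232 233 234 234 234 234 234 233 233 233
171 174 190 209 215 220 222 219 222 242 249 251 251 251 251 251 251 251 251 251 251 252 252 252 252 252 252 252 252 252 252 252 252 252 252 252 252 252 252 252 252 252 252 252 252 253 253 253 252 248 225 168 159 199 220 223 217 198 198 210 219 223 224 218 197 195 206 219 223 222 212 196 195 208 219 223 222 213 196 195 204 216 221 215 197 182 153 109 113 175 234 250 252 253 253 253 253 253 253 253 253 253 253 253 253 253 253 253 253 253 253 253 253 253 253 253 253 253 253 253 253 253 253 253 252 252 252 252 252 252 252 248 239 235 236 236 236 235 236 236 235
177 169 169 169 169 170 174 197 233 249 251 251 251 251 251 251 251 251 252 252 252 252 252 252 252 252 252 252 252 252 252 252 252 252 252 252 252 253 253 253 253 253 253 253 253 253 253 253 253 253 251 237 183 161 168 170 166 161 162 165 167 169 170 171 172 172 171 171 171 171 171 171 171 171 171 171 171 171 170 170 170 170 170 170 170 170 163 155 191 241 251 253 253 253 253 253 253 253 253 253 253 253 253 253 253 253 253 253 253 253 253 253 253 253 253 253 253 253 253 253 253 253 253 253 253 253 253 253 253 253 253 251 240 222 232 238 238 238 238 238 237
```

View pics/c1.png

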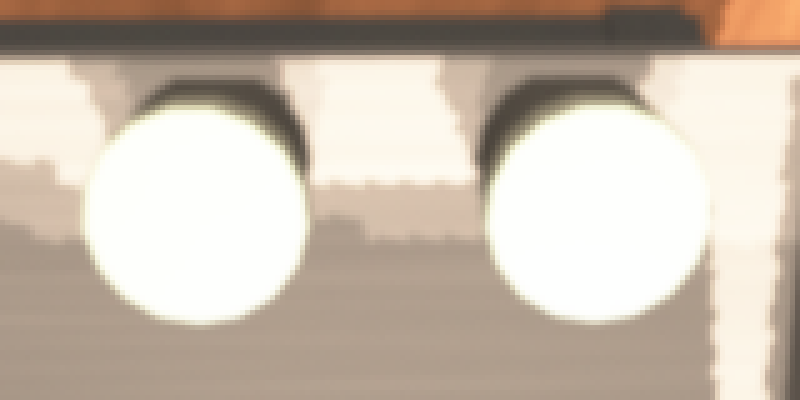

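The crop shows two solid white lids, the right one centred near (304,178) and the left near (224,178). A tighter threshold on blue separates them from the tray.

```bash
sed -i 's/g>225/g>243/' ref.py; python3 ref.py
```

```text
[([284, 157, 42, 41, 1381], [304.4, 177.3]), ([203, 158, 42, 40, 1359], [223.6, 177.7])]
[299.12882161 172.72102685] -> [304.43953657 177.31209269] [ 284  157   42   41 1381] model area 1680.7812762323301 (281, 154, 47, 47) u,y [0.005  0.0877] [1.79455867e-07 3.51250321e-07]
[219.07407172 173.26697012] -> [223.58278146 177.71155261] [ 203  158   42   40 1359] model area 1667.5613105702214 (200, 154, 47, 47) u,y [0.0048 0.0044] [6.11022983e-08 9.40583931e-07]
[array([ 0.58092371, -0.13264114,  0.08548059]), array([ 0.49989562, -0.15182351,  0.08538812])]
4 rows slide [-0.0002  0.0118  0.0223] ang [-0.0003  0.0001 -0.0019] |s| 0.025 |a| 0.002
4 rows slide [-0.0002  0.0118  0.0436] ang [-0.0003  0.0001 -0.0019] |s| 0.045 |a| 0.002
4 rows slide [-0.0003 -0.009   0.0223] ang [-0.0003  0.0001 -0.0019] |s| 0.024 |a| 0.002
4 rows slide [-0.0003 -0.009   0.0436] ang [-0.0003  0.0001 -0.0019] |s| 0.045 |a| 0.002
```

```bash
python3 -m handwheel '[{"slide":[0,0.0118,0.0223],"angular":[0,0,-0.002],"hand":0.3},{"slide":[0,0.0118,0.0223],"angular":[0,0,-0.002],"hand":0.3},{"slide":[0,0.0118,0.0223],"angular":[0,0,-0.002],"hand":0.3},{"slide":[0,0.0118,0.0223],"angular":[0,0,-0.002],"hand":0.3},{"slide":[0,0,0],"angular":[0,0,0],"hand":0.3}]'
python3 ov.py pics/w2.png; python3 ref.py
```

```text
t: 4.15
tcp_pos: [0.571, -0.0937, 0.1528]
ee_rot: [0.599, 0.758, -0.162, 0.202]
contact_force: [-0.5, -0.1, 0.7]
width: 0.0594
pot_a_center 0.63 [229.6, 169.2, 290.3, 241.6] 3393
pot_open_center 0.67 [8.6, 166.8, 95.0, 233.5] 4185
0.05967977362530195 [ 0.21734171  0.56876765 -0.64030875  1.89801501  0.98358089  1.11964839
 -0.73383997]
[([231, 182, 58, 54, 2500], [259.4, 208.8])]
[250.53815431 205.08844916] -> [259.3888 208.7868] [ 231  182   58   54 2500] model area 3167.5239661680534 (227, 176, 64, 65) u,y [0.003  0.0886] [-1.94079462e-07  1.26175590e-06]
[140.12949525 204.43880713] -> [259.3888 208.7868] [ 231  182   58   54 2500] model area 3167.523852208862 (227, 176, 64, 65) u,y [0.003  0.0886] [4.17295325e-07 3.28264434e-07]
[array([ 0.58139309, -0.1307439 ,  0.08447808]), array([ 0.58139309, -0.1307439 ,  0.08447808])]
4 rows slide [-0.0001  0.0002  0.0002] ang [-0.0001 -0.      0.0006] |s| 0.0 |a| 0.001
4 rows slide [-0.0001  0.0002  0.0214] ang [-0.0001 -0.      0.0006] |s| 0.021 |a| 0.001
4 rows slide [-0.0001  0.0002  0.0002] ang [-0.0001 -0.      0.0006] |s| 0.0 |a| 0.001
4 rows slide [-0.0001  0.0002  0.0214] ang [-0.0001 -0.      0.0006] |s| 0.021 |a| 0.001
```

View pics/w2.png

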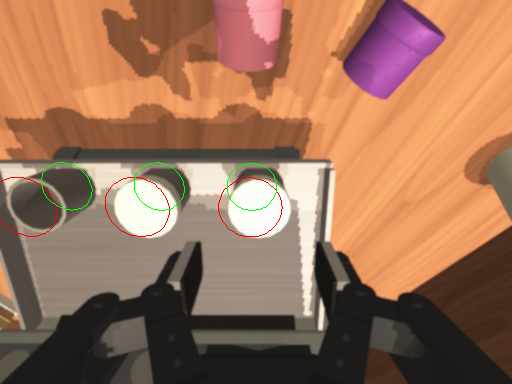

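Both views agree, with the pot centred between the fingers. Descending along its axis and gripping.

```bash
python3 -m handwheel '[{"slide":[0,0,0.0213],"angular":[0,0,0],"hand":0.3},{"slide":[0,0,0.0213],"angular":[0,0,0],"hand":0.3},{"slide":[0,0,0.0213],"angular":[0,0,0],"hand":0.3},{"slide":[0,0,0.0213],"angular":[0,0,0],"hand":0.3},{"slide":[0,0,0],"angular":[0,0,0],"hand":0.3}]'
python3 -m handwheel '[{"slide":[0,0,0],"angular":[0,0,0],"hand":0.7},{"slide":[0,0,0],"angular":[0,0,0],"hand":0.7},{"slide":[0,0,0],"angular":[0,0,0],"hand":0.7},{"slide":[0,0,0],"angular":[0,0,0],"hand":0.7}]' 40
```

```text
t: 4.92
tcp_pos: [0.5798, -0.1344, 0.077]
ee_rot: [0.597, 0.759, -0.163, 0.201]
contact_force: [-0.5, 0.3, -0.0]
width: 0.0596
t: 5.42
tcp_pos: [0.5814, -0.1325, 0.0796]
ee_rot: [0.597, 0.759, -0.161, 0.203]
contact_force: [-0.2, -0.2, 0.1]
width: 0.0446
```

```bash
cat > place.py <<'E'
import sys
from h import *
cap,t=np.load('p.npy');Rz=R.from_euler('z',cap[2]).as_matrix();A=Rz@AX
o=manip.get_obs();tx=R.from_euler('z',t[2]).as_matrix()[:,0]
d=(np.array(o['tcp_pos'])-np.load('pots.npy')[0])@A;print('tcp along axis from centre',d)
p,Rn=np.array(o['tcp_pos']),R.from_quat(o['ee_rot'])
s=plan(p+.11*A,Rn,4)
q=w(t,[.075,float(sys.argv[1]),.031])[0]+[0,0,d];print('final',q)
s=plan(q+[0,0,.13],tool([0,0,-1],tx),10,s)
s=plan(q+[0,0,.03],s[1],4,s)
E
python3 place.py .05
```

```text
tcp along axis from centre -0.005102932910914453
4 rows slide [ 0.     -0.     -0.0275] ang [0. 0. 0.] |s| 0.027 |a| 0.0
final [0.60553198 0.31899184 0.02589707]
10 rows slide [ 0.0369  0.0138 -0.009 ] ang [-0.0016  0.0523 -0.0051] |s| 0.04 |a| 0.053
4 rows slide [0.    0.    0.025] ang [0. 0. 0.] |s| 0.025 |a| 0.0
```

```bash
python3 -m handwheel '[{"slide":[0,0,-0.0275],"angular":[0,0,0],"hand":0.8},{"slide":[0,0,-0.0275],"angular":[0,0,0],"hand":0.8},{"slide":[0,0,-0.0275],"angular":[0,0,0],"hand":0.8},{"slide":[0,0,-0.0275],"angular":[0,0,0],"hand":0.8}]'
python3 -m handwheel '[{"slide":[0.0369,0.0138,-0.009],"angular":[-0.0016,0.0523,-0.005],"hand":0.8},{"slide":[0.0369,0.0138,-0.009],"angular":[-0.0016,0.0523,-0.005],"hand":0.8},{"slide":[0.0369,0.0138,-0.009],"angular":[-0.0016,0.0523,-0.005],"hand":0.8},{"slide":[0.0369,0.0138,-0.009],"angular":[-0.0016,0.0523,-0.005],"hand":0.8},{"slide":[0.0369,0.0138,-0.009],"angular":[-0.0016,0.0523,-0.005],"hand":0.8},{"slide":[0.0369,0.0138,-0.009],"angular":[-0.0016,0.0523,-0.005],"hand":0.8},{"slide":[0.0369,0.0138,-0.009],"angular":[-0.0016,0.0523,-0.005],"hand":0.8},{"slide":[0.0369,0.0138,-0.009],"angular":[-0.0016,0.0523,-0.005],"hand":0.8},{"slide":[0.0369,0.0138,-0.009],"angular":[-0.0016,0.0523,-0.005],"hand":0.8},{"slide":[0.0369,0.0138,-0.009],"angular":[-0.0016,0.0523,-0.005],"hand":0.8},{"slide":[0,0,0],"angular":[0,0,0],"hand":0.8}]'
python3 - <<'E'
from h import *
t=np.load('p.npy')[1]
tx=R.from_euler('z',t[2]).as_matrix()[:,0]
s=plan([.6055,.319,.056],tool([0,0,-1],tx),5); print(manip.get_obs()['joint_positions'])
save('wrist','pics/w3.png')
E
```

```text
t: 5.92
tcp_pos: [0.5684, -0.0787, 0.1754]
ee_rot: [0.597, 0.759, -0.161, 0.203]
contact_force: [0.9, 0.5, 0.2]
width: 0.0445
t: 7.3
tcp_pos: [0.6047, 0.3215, 0.1561]
ee_rot: [0.597, 0.802, 0.001, -0.001]
contact_force: [0.2, -0.1, -0.1]
width: 0.0448
5 rows slide [-0.0006  0.      0.02  ] ang [ 0.0001 -0.0005  0.0003] |s| 0.02 |a| 0.001
[-0.07953207  0.77731755 -0.87175178  1.42365629  0.60662902  1.21987847
 -0.72448336]
```

View pics/w3.png

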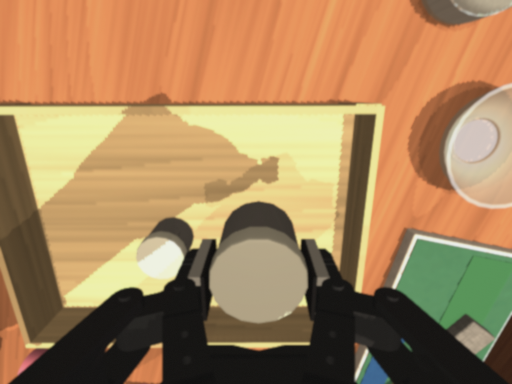

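The wrist view shows the pot held upright between the pads at (258,265), with the packed pot clear of it to the left at (165,250). I'll check the tote fit against the rim corner at (382,104) before lowering.

```bash
python3 - <<'E'
from h import *
t=np.load('p.npy')[1]
print(proj('wrist',w(t,[[.17,.12,.06],[-.17,-.12,.06],[.164,.114,.06],[-.164,.114,.006],[.164,.114,.006]])))
print('packed lid guess',proj('wrist',w(t,[[-.018,-.011,.056]])), 'pot lands floor', proj('wrist',w(t,[[.075,.05,.006],[.075,.05,.056]])))
for uv in [(382,104)]: print((onz('wrist',uv,.06)-np.r_[t[:2],0])@R.from_euler('z',t[2]).as_matrix())
print((onz('wrist',(160,262),.056)-np.r_[t[:2],0])@R.from_euler('z',t[2]).as_matrix())
E
python3 -m handwheel '[{"slide":[0,0,0.02],"angular":[0,0,0],"hand":0.8},{"slide":[0,0,0.02],"angular":[0,0,0],"hand":0.8},{"slide":[0,0,0.02],"angular":[0,0,0],"hand":0.8},{"slide":[0,0,0.02],"angular":[0,0,0],"hand":0.8},{"slide":[0,0,0.02],"angular":[0,0,0],"hand":0.8},{"slide":[0,0,0.005],"angular":[0,0,0],"hand":0.8},{"slide":[0,0,0],"angular":[0,0,0],"hand":0.8}]'
```

```text
[[380.68842913 110.79176363]
 [ 23.85120032 349.09172815]
 [372.0644535  118.67043683]
 [ 10.82807671 113.86683549]
 [351.57340688 114.00052255]]
packed lid guess [[159.72907555 255.26039707]] pot lands floor [[258.96917394 178.01657461]
 [259.06509416 193.74106501]]
[0.17034158 0.12509167 0.06      ]
[-0.01851285 -0.01824179  0.056     ]
t: 8.22
tcp_pos: [0.6051, 0.3189, 0.0504]
ee_rot: [0.598, 0.802, -0.0, -0.0]
contact_force: [-0.3, -0.1, -0.3]
width: 0.0451
```

```bash
python3 -m handwheel '[{"slide":[0,0,0.01],"angular":[0,0,0],"hand":0.8},{"slide":[0,0,0.01],"angular":[0,0,0],"hand":0.8},{"slide":[0,0,0],"angular":[0,0,0],"hand":0.8}]'
python3 -m handwheel '[{"slide":[0,0,0.002],"angular":[0,0,0],"hand":0.8},{"slide":[0,0,0],"angular":[0,0,0],"hand":0.8}]'
python3 -m handwheel '[{"slide":[0,0,0.0015],"angular":[0,0,0],"hand":0.8},{"slide":[0,0,0],"angular":[0,0,0],"hand":0.8}]'
```

```text
t: 8.6
tcp_pos: [0.6048, 0.3182, 0.0296]
ee_rot: [0.598, 0.802, -0.001, -0.0]
contact_force: [0.6, 0.1, -0.4]
width: 0.0448
t: 8.85
tcp_pos: [0.6053, 0.3188, 0.0288]
ee_rot: [0.598, 0.802, -0.0, 0.0]
contact_force: [-0.4, 0.7, -0.2]
width: 0.0447
t: 9.1
tcp_pos: [0.6052, 0.3187, 0.0271]
ee_rot: [0.598, 0.802, -0.0, 0.0]
contact_force: [-0.1, -0.9, 0.1]
width: 0.045
```

```bash
python3 -m handwheel '[{"slide":[0,0,0.0015],"angular":[0,0,0],"hand":0.8},{"slide":[0,0,0],"angular":[0,0,0],"hand":0.8}]'
python3 -m handwheel '[{"slide":[0,0,0.0012],"angular":[0,0,0],"hand":0.8},{"slide":[0,0,0],"angular":[0,0,0],"hand":0.8}]'

```

```text
t: 9.35
tcp_pos: [0.6054, 0.3187, 0.0267]
ee_rot: [0.598, 0.802, 0.0, 0.0]
contact_force: [-1.2, -2.1, 6.4]
width: 0.0447
t: 9.6
tcp_pos: [0.6054, 0.3188, 0.0266]
ee_rot: [0.598, 0.801, 0.0, 0.001]
contact_force: [-3.8, -3.1, 13.9]
width: 0.0444
```

Contact came at TCP z ≈ 0.0267 m, as predicted. Easing off, releasing and rising.

```bash
python3 -m handwheel '[{"slide":[0,0,-0.0012],"angular":[0,0,0],"hand":0.8},{"slide":[0,0,0],"angular":[0,0,0],"hand":0.45},{"slide":[0,0,0],"angular":[0,0,0],"hand":0.3},{"slide":[0,0,0],"angular":[0,0,0],"hand":0.3},{"slide":[0,0,0],"angular":[0,0,0],"hand":0.3},{"slide":[0,0,-0.02],"angular":[0,0,0],"hand":0.3},{"slide":[0,0,-0.03],"angular":[0,0,0],"hand":0.3},{"slide":[0,0,-0.04],"angular":[0,0,0],"hand":0.3},{"slide":[0,0,-0.04],"angular":[0,0,0],"hand":0.3},{"slide":[0,0,0],"angular":[0,0,0],"hand":0.3}]'
python3 - <<'E'
from h import *
cap,t=np.load('p.npy');Rz=R.from_euler('z',cap[2]).as_matrix();A=Rz@AX
a=np.load('pots.npy')[0]; b=a-.083*Rz[:,1]; print(b)
s=plan(b+.10*A,tool(-A,Rz[:,1]),11)
plan(b-.005*A,s[1],5,s)
save('wrist','pics/w4.png')
for r in manip.regions_of('pot_a_center','wrist')[:4]: print(r['score'],r['bbox'])
E
```

```text
t: 10.85
tcp_pos: [0.6063, 0.3207, 0.1611]
ee_rot: [0.598, 0.802, 0.003, 0.001]
contact_force: [-0.7, 0.3, -0.3]
width: 0.0596
[ 0.50066246 -0.15001991  0.08447808]
11 rows slide [-0.0339 -0.0203  0.0072] ang [ 0.0019 -0.0478  0.0047] |s| 0.04 |a| 0.048
5 rows slide [0.    0.    0.021] ang [0. 0. 0.] |s| 0.021 |a| 0.0
0.97 [232.2, 158.9, 283.9, 216.5]
```

Pot a is seen standing where planned (bbox 232–284, 159–217). Now going to hover over pot b.

```bash
python3 -m handwheel '[{"slide":[-0.0339,-0.0203,0.0072],"angular":[0.002,-0.0478,0.0047],"hand":0.3},{"slide":[-0.0339,-0.0203,0.0072],"angular":[0.002,-0.0478,0.0047],"hand":0.3},{"slide":[-0.0339,-0.0203,0.0072],"angular":[0.002,-0.0478,0.0047],"hand":0.3},{"slide":[-0.0339,-0.0203,0.0072],"angular":[0.002,-0.0478,0.0047],"hand":0.3},{"slide":[-0.0339,-0.0203,0.0072],"angular":[0.002,-0.0478,0.0047],"hand":0.3},{"slide":[-0.0339,-0.0203,0.0072],"angular":[0.002,-0.0478,0.0047],"hand":0.3},{"slide":[-0.0339,-0.0203,0.0072],"angular":[0.002,-0.0478,0.0047],"hand":0.3},{"slide":[-0.0339,-0.0203,0.0072],"angular":[0.002,-0.0478,0.0047],"hand":0.3},{"slide":[-0.0339,-0.0203,0.0072],"angular":[0.002,-0.0478,0.0047],"hand":0.3},{"slide":[-0.0339,-0.0203,0.0072],"angular":[0.002,-0.0478,0.0047],"hand":0.3},{"slide":[-0.0339,-0.0203,0.0072],"angular":[0.002,-0.0478,0.0047],"hand":0.3},{"slide":[0,0,0],"angular":[0,0,0],"hand":0.3}]'
sed -i "s/(.082,0):/(0,):/" ref.py; python3 ov.py pics/w5.png; python3 ref.py
```

```text
t: 12.45
tcp_pos: [0.4864, -0.1056, 0.1681]
ee_rot: [0.598, 0.758, -0.166, 0.201]
contact_force: [-0.3, 0.2, 0.8]
width: 0.0597
pot_open_center 0.76 [131.1, 160.9, 198.7, 221.8] 2979
0.059979851342784905 [ 0.25568416  0.44534335 -0.66268625  2.08270138  0.95176018  1.05441074
 -0.77789334]
[([237, 173, 56, 53, 2301], [264.3, 199.0])]
[253.0208284  198.36825484] -> [264.25467188 198.97088223] [ 237  173   56   53 2301] model area 2784.6109163624933 (234, 168, 60, 61) u,y [0.0004 0.0089] [ 2.15113346e-07 -9.17221428e-08]
[array([ 0.50341143, -0.14712988,  0.0832237 ])]
4 rows slide [0.0004 0.001  0.0042] ang [-0.0017  0.0004  0.0011] |s| 0.004 |a| 0.002
4 rows slide [0.0004 0.0011 0.0255] ang [-0.0017  0.0004  0.0011] |s| 0.025 |a| 0.002
```

View pics/w5.png

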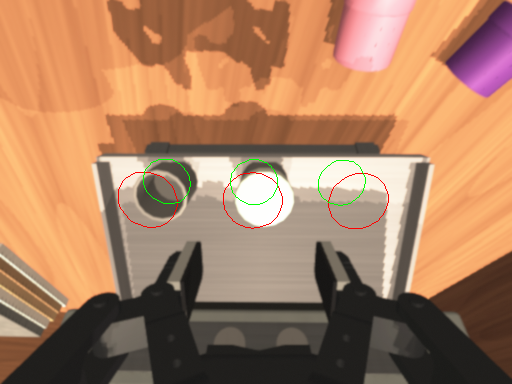

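Pot b's lid is at (264,199), about 4 mm off the finger centre line. The tray's right place is empty and the open cup is still at (165,190). Correcting the offset and descending.

```bash
python3 -m handwheel '[{"slide":[0.0004,0.0042,0],"angular":[-0.006,0,0.004],"hand":0.3},{"slide":[0.0004,0,0.0204],"angular":[0,0,0],"hand":0.3},{"slide":[0.0004,0,0.0204],"angular":[0,0,0],"hand":0.3},{"slide":[0.0004,0,0.0204],"angular":[0,0,0],"hand":0.3},{"slide":[0,0,0.0204],"angular":[0,0,0],"hand":0.3},{"slide":[0,0,0.0204],"angular":[0,0,0],"hand":0.3},{"slide":[0,0,0],"angular":[0,0,0],"hand":0.3}]'
python3 -m handwheel '[{"slide":[0,0,0],"angular":[0,0,0],"hand":0.8},{"slide":[0,0,0],"angular":[0,0,0],"hand":0.8},{"slide":[0,0,0],"angular":[0,0,0],"hand":0.8},{"slide":[0,0,0],"angular":[0,0,0],"hand":0.8}]' 40
python3 place.py -.05
```

```text
t: 13.48
tcp_pos: [0.5036, -0.1506, 0.078]
ee_rot: [0.598, 0.758, -0.162, 0.203]
contact_force: [-0.8, 1.0, -0.0]
width: 0.0595
t: 13.98
tcp_pos: [0.5044, -0.1502, 0.0799]
ee_rot: [0.598, 0.758, -0.161, 0.204]
contact_force: [-1.1, 2.2, 2.4]
width: 0.0446
tcp along axis from centre -0.004539519415423335
4 rows slide [-0.0001  0.     -0.0275] ang [0. 0. 0.] |s| 0.027 |a| 0.0
final [0.63411671 0.22316432 0.02646048]
10 rows slide [ 0.027   0.022  -0.0061] ang [-0.0014  0.0526 -0.0055] |s| 0.035 |a| 0.053
4 rows slide [0.    0.    0.025] ang [0. 0. 0.] |s| 0.025 |a| 0.0
```

```bash
python3 -m handwheel '[{"slide":[0,0,-0.0275],"angular":[0,0,0],"hand":0.8},{"slide":[0,0,-0.0275],"angular":[0,0,0],"hand":0.8},{"slide":[0,0,-0.0275],"angular":[0,0,0],"hand":0.8},{"slide":[0,0,-0.0275],"angular":[0,0,0],"hand":0.8}]'
python3 -m handwheel '[{"slide":[0.027,0.022,-0.0061],"angular":[-0.0014,0.0526,-0.0055],"hand":0.8},{"slide":[0.027,0.022,-0.0061],"angular":[-0.0014,0.0526,-0.0055],"hand":0.8},{"slide":[0.027,0.022,-0.0061],"angular":[-0.0014,0.0526,-0.0055],"hand":0.8},{"slide":[0.027,0.022,-0.0061],"angular":[-0.0014,0.0526,-0.0055],"hand":0.8},{"slide":[0.027,0.022,-0.0061],"angular":[-0.0014,0.0526,-0.0055],"hand":0.8},{"slide":[0.027,0.022,-0.0061],"angular":[-0.0014,0.0526,-0.0055],"hand":0.8},{"slide":[0.027,0.022,-0.0061],"angular":[-0.0014,0.0526,-0.0055],"hand":0.8},{"slide":[0.027,0.022,-0.0061],"angular":[-0.0014,0.0526,-0.0055],"hand":0.8},{"slide":[0.027,0.022,-0.0061],"angular":[-0.0014,0.0526,-0.0055],"hand":0.8},{"slide":[0.027,0.022,-0.0061],"angular":[-0.0014,0.0526,-0.0055],"hand":0.8},{"slide":[0,0,0],"angular":[0,0,0],"hand":0.8}]'
python3 - <<'E'
from h import *
t=np.load('p.npy')[1]
s=plan([.634,.223,.056],tool([0,0,-1],R.from_euler('z',t[2]).as_matrix()[:,0]),5)
save('wrist','pics/w6.png')
E
```

```text
t: 14.48
tcp_pos: [0.4908, -0.0965, 0.1753]
ee_rot: [0.599, 0.758, -0.162, 0.204]
contact_force: [-0.1, -0.1, -1.6]
width: 0.0447
t: 15.85
tcp_pos: [0.6342, 0.2249, 0.155]
ee_rot: [0.597, 0.802, -0.0, -0.001]
contact_force: [-0.9, -0.3, 0.2]
width: 0.0448
5 rows slide [-0.0004 -0.0001  0.0198] ang [-0.0003 -0.0003  0.0001] |s| 0.02 |a| 0.0
```

View pics/w6.png

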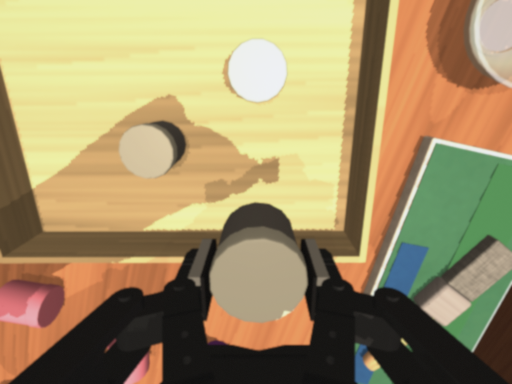

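The wrist view shows pot a upright in the tote at (257,70), the packed pot at (150,150), and pot b held above a free spot. Lowering.

```bash
python3 -m handwheel '[{"slide":[0,0,0.02],"angular":[0,0,0],"hand":0.8},{"slide":[0,0,0.02],"angular":[0,0,0],"hand":0.8},{"slide":[0,0,0.02],"angular":[0,0,0],"hand":0.8},{"slide":[0,0,0.02],"angular":[0,0,0],"hand":0.8},{"slide":[0,0,0.02],"angular":[0,0,0],"hand":0.8},{"slide":[0,0,0.015],"angular":[0,0,0],"hand":0.8},{"slide":[0,0,0.01],"angular":[0,0,0],"hand":0.8},{"slide":[0,0,0],"angular":[0,0,0],"hand":0.8}]'
python3 -m handwheel '[{"slide":[0,0,0.0015],"angular":[0,0,0],"hand":0.8},{"slide":[0,0,0],"angular":[0,0,0],"hand":0.8}]'
```

```text
t: 16.9
tcp_pos: [0.6335, 0.2231, 0.0295]
ee_rot: [0.598, 0.802, -0.001, -0.001]
contact_force: [-0.1, -0.1, -0.1]
width: 0.0446
t: 17.15
tcp_pos: [0.634, 0.2235, 0.0293]
ee_rot: [0.598, 0.802, -0.0, -0.0]
contact_force: [0.2, -1.0, -1.2]
width: 0.0447
```

```bash
python3 -m handwheel '[{"slide":[0,0,0.0012],"angular":[0,0,0],"hand":0.8},{"slide":[0,0,0],"angular":[0,0,0],"hand":0.8}]'
python3 -m handwheel '[{"slide":[0,0,0.0012],"angular":[0,0,0],"hand":0.8},{"slide":[0,0,0],"angular":[0,0,0],"hand":0.8}]'
```

```text
t: 17.4
tcp_pos: [0.634, 0.2233, 0.0279]
ee_rot: [0.598, 0.802, -0.0, -0.0]
contact_force: [-0.2, -0.5, 0.9]
width: 0.0446
t: 17.65
tcp_pos: [0.6341, 0.2232, 0.0277]
ee_rot: [0.598, 0.802, -0.0, 0.0]
contact_force: [-2.6, -3.1, 8.9]
width: 0.0449
```

Contact again. Releasing, rising clear, and looking.

```bash
python3 -m handwheel '[{"slide":[0,0,-0.0006],"angular":[0,0,0],"hand":0.8},{"slide":[0,0,0],"angular":[0,0,0],"hand":0.45},{"slide":[0,0,0],"angular":[0,0,0],"hand":0.3},{"slide":[0,0,0],"angular":[0,0,0],"hand":0.3},{"slide":[0,0,0],"angular":[0,0,0],"hand":0.3},{"slide":[0,0,-0.02],"angular":[0,0,0],"hand":0.3},{"slide":[0,0,-0.04],"angular":[0,0,0],"hand":0.3},{"slide":[0,0,-0.05],"angular":[0,0,0],"hand":0.3},{"slide":[-0.04,0,-0.05],"angular":[0,0,0],"hand":0.3},{"slide":[-0.05,0,-0.05],"angular":[0,0,0],"hand":0.3},{"slide":[-0.05,0,0],"angular":[0,0,0],"hand":0.3},{"slide":[0,0,0],"angular":[0,0,0],"hand":0.3}]'
python3 - <<'E'
from h import *
a=save('wrist','pics/w7.png');b=save('scene','pics/s7.png')
cv2.imwrite('pics/fin.png',cv2.resize(np.hstack([a,b]),(800,300))[:,:,::-1])
E
```

```text
t: 19.15
tcp_pos: [0.6739, 0.0897, 0.2313]
ee_rot: [0.601, 0.799, -0.001, 0.001]
contact_force: [-0.2, 0.0, 0.2]
width: 0.0597
```

View pics/fin.png

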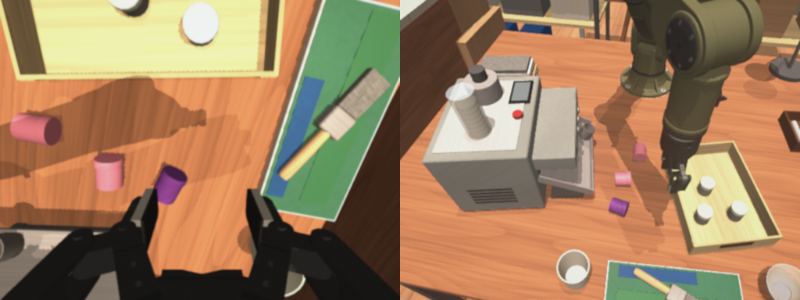

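The final scene view shows three lidded pots upright in the tote, at about (707,185), (705,213) and (738,210) in the composite. The open cup is still on the tray at about (585,130), and the gripper is clear of everything. Handing in.

```bash
python3 -c "
from bench import manip
o=manip.get_obs();print(o['t'],o['contact_force'],o['tcp_pos']);print(manip.hand_in())"
```

```text
19.25 [-0.73888162  2.00801365 -0.20310364] [0.67194284 0.09535246 0.23099662]
the job is handed in; nothing more can be done
None
```

Both lidded pots are standing upright on the tote floor beside the packed pot. I gripped each along its leaning axis, turned it upright, lowered it until it touched (about 14 N and 9 N) and released it. I handed the job in at 19.3 s of the 58 s allowed.

**Last checks:** The final scene picture shows all three pots upright in the tote, the open cup still on the tray, and the gripper empty and clear.

**Disagreements along the way:**
- **Pot positions:** The first two-camera position fit was up to about 12 mm off in height, so I used the wrist views and the given machine dimensions instead.
- **Machine pose:** The fit to the machine was about 5 mm off, and the wrist views corrected it.
- **Pot detection:** The network did not report the second lidded pot from above the tray, so I found it by its white lid.

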